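# Square a book in the jig and lock the jaw in its gate

## Robot

A 6-joint arm with a two-finger parallel gripper is mounted at the origin on the work surface. World frame = base frame: x ahead of the robot, y to its left, z up, the work surface at z = 0. Lengths are in m, angles in rad, forces in N, time in s.
With the tool pointing down it reaches from about 0.35 to 0.775 m from the base axis. Payload 7.3 kg.
Tool frame: the origin (TCP) lies between the finger pads; the fingertips stand 17 mm ahead of it and the grasp point (between the pads) lies 2 mm behind it; z points along the fingers, x is the direction in which the jaws open and shut, and the axes are right-handed (so a half turn about z gives the same grasp; the last joint's range is limited). The gripper opens to 92 mm and grips with 3 to 60 N. Pads are 19 mm wide; open, the fingers measure 130 mm over their backs; the gripper's body (75 mm by 190 mm) begins 47 mm behind the grasp point.
Start: joints at [1.097, 0.342, 1.524, -0, 1.275, -0.146], TCP at [0.169, 0.497, 0.244] pointing down, gripper open.
Joint ranges: [-2.53, 2.53], [-0.77, 2.02], [0.04, 2.7], [-1, 4.14], [0.28, 2.66], [-3.11, 3.11]. Speed limits (rad/s): [2.57, 2.57, 3.14, 3.14, 3.14, 3.14].

## Interface

Orientations are given as [roll, pitch, yaw] about the fixed x, y, z axes, in that order (R = Rz(yaw) Ry(pitch) Rx(roll)).
In Python, from station import readout, get_image, calibration, order, outline_of, tip_of gives the robot as it stands.
- The arm moves only by the shell command python3 -m crank 'ROWS' [FORCE]. ROWS is JSON, a list of rows, each a list of 7 numbers: the shift along the tool's x, y, z normalised to -1 to 1, where 1 is 0.15 m, then the turn, a rotation vector about the tool's x, y, z normalised to -1 to 1, where 1 is 360 degrees, then the closure, from -1 (fully open) to 1 (shut). In form: [[dx, dy, dz, ax, ay, az, grip], ...]. A call has 1 to 20 rows; each row is the pose to reach, as a shift and turn from the pose commanded when the call began, along the tool's axes at that moment, turning the shorter way round; what a row does not reach only later rows make up. A row lasts 1/10 s, in which the tool goes at most 50 mm and 8.59 degrees, less where a joint would pass 70% of its speed; a pose out of reach is approached as far as the arm can. A call with a number of a shift or a turn outside -1 to 1 is refused whole. A call with a gripper value outside its range is refused whole. The fingers move at their own pace and stop on an object; FORCE is the grip in N (left out, the last holds). Time passes only in rows, so rows that repeat a pose let the fingers close. It gives the time, the measured TCP pose, the force and the opening at its end, in the units of the state.
- readout.sense(): the state, without advancing time (a new reading comes with each control period).
- get_image(name): name is "side" or "top" or "wrist"; returns (picture, depth): 384x512x3 uint8, blue, green, red; 384x512 float32, m along the optical axis (not along the pixel's ray), 0 where there is no reading.
- calibration(name): a dict with "intrinsics" (3x3 intrinsics, pixels), "k1" (the pictures are not rectified: a ray, as slopes to the right and down, at radius r is drawn at 1 + k1 r^2 times it, then the intrinsics apply), "R" (3x3) and "t" (3): a world point X has camera coordinates R X + t; the wrist camera has in their place "hand_eye" (4x4, takes a point from camera to tool coordinates, whose origin is the TCP and whose axes are the tool frame's). Camera axes: x right, y down, z forward; pixel columns grow to the right and rows downward; lengths in m; the calibration is good to about 2 mm. A picture is of the moment at which its call begins: read the wrist's pose just before it. calibration takes no time and is no camera call.
- order.close_job(): hands the job in, once; it reports no verdict.
Trained networks look in the newest picture that a camera, given by its name, has taken for a name from the list of things; names that differ only in an ending like _2 or _b are one class to them, and where a whole thing is asked for, a point or a joint stands for the part that bears it (a point fixed in the world has none). Each returns a list of dicts, best first, with "p" (0 to 1); they miss things now and then, are a little off and sometimes report something else, mostly with a low value. They report only what shows in the picture. A call takes as long as a camera call. They do not tell look-alikes from the thing itself.
- outline_of(label, camera): "pixels" (384x512 bool, what is visible of it).
- tip_of(label, camera): "location" ([x, y, z] in m, in world coordinates, good to about 4 mm: a listed point, or the origin of a listed thing).
The state is a dict: "time": time; "q": joint angles; "dq": joint speeds; "effort": joint torques, N m; "eef_pos": TCP position; "orientation": TCP orientation; "force": force on the tool from outside, world axes, zero at the start; "ft_torque": the same for the moment, N m; "gripper_width": finger opening in m.
Only numpy, scipy, OpenCV 4.12 (cv2) and the standard library are available. Lean on these libraries where they do the work, as an engineer would, in place of code of your own. Each camera call takes 0.05 s, during which the arm holds its last target.

## Task

Square up the book in the jig: push the knob along its L-shaped slot all the way to the corner, so that the jaw drives the book against the fence, then push the knob sideways to the very end of the short leg so that the jaw is locked. Only push the knob with the outside of the fingers, do not pinch it; the book stays lying on the jig and the things standing around are left alone.

Things in the scene. Friction and masses are not known exactly. Their poses are not given: they have to be found in the camera images.
- jig: Jig fixed to the bench: dark wood bed 370 x 150 x 12 mm, aluminium gate plate over its rear part, wooden fence 45 mm high across its front end, inner face at x 308. Origin: on the bench top, under the knob when the jaw is fully back. x points to the fence, along the slot's long leg; y left of x; z up. Bed: x -35 to 335, y -75 to 75. Gate plate: x -35 to 115, y -75 to 75, top 56 mm above the bench.
- corner (a point): Corner of the L-shaped slot: where the centre lines of its legs meet, on the gate plate's top. The slot is 14 mm wide; the long leg runs along jig x from (0, 0) to this point at jig (75, 0) mm. Screw heads at the plate's four corners stand 1.5 mm proud of it.
- slot_end (a point): End of the slot's short leg, on the gate plate's top: the short leg runs from the corner 40 mm along jig +y to this point at jig (75, 40) mm. The slot is cut 7 mm on beyond it; the pin stops hard 2 mm past it.
- jaw (a joint): Travel (m) of the jaw and knob together along jig +x: about 0 fully back, 0.077 with the pin hard against the end of the long leg, 0.073 to 0.077 in the short leg. Starts in the first 30 mm, stays where it is left, stopped by the slot's edges. Slides with about 2 N of friction, 2 to 4 N more when it pushes the book (and more with speed, 8 N per m/s).
- knob (a joint): Travel (m) of the knob across the jaw along jig +y: within 0.002 of 0 in the long leg, 0.042 with the pin hard against the end of the short leg. About 1.5 N of friction; stays where it is left.
- knob_grip (a point): Point on the axis of the knob at half its height, 74 mm above the bench. The knob is an upright black cylinder 24 mm in diameter and 32 mm high, from 58 to 90 mm above the bench, on a 10 mm pin that runs in the slot. It cannot be lifted, only slid along the slot.
- book: Leather-bound book lying flat, loose on the bed, 90 mm (jig x) by 130 (jig y) by 34 high, about 0.4 kg. Origin: centre of its underside; axes as the jig's when squared. Starts 15 to 35 mm short of the fence, a little askew; against the fence its origin is at jig x 263. The jaw, a wooden bar 110 mm wide, top 45 mm above the bench, pushes its spine; at travel 0.077 it leaves the book 1 mm of play.
- paste_jar: Bystander: jar 64 mm in diameter, 85 mm high, standing on the bench beside the jig. Origin: centre of its underside.
- weight: Bystander: turned brass weight, foot 52 mm in diameter, 55 mm high, standing on the bench beside the jig. Origin: centre of its underside.
- tape_roll: Bystander: roll of tape lying flat on the bench beside the jig, 68 mm in diameter, 22 mm high, with a 36 mm hole. Origin: centre of its underside.
Things that resemble listed ones, but are neither listed nor needed, are in the scene too. There is more than one size of the book; the one meant has the size given above.

How it is judged:
By the outcome, as a careful person would: the job done as asked, in the order asked, and still so for the second after the job is handed in, with the robot touching nothing.
It also fails if it takes over 42 s, if anything falls off the work surface, if the arm or the gripper's body presses on something with over 40 N, if the wrist force passes 120 N, or if a joint passes its speed limit or range.

## Working session

There is one attempt and no reset: what is moved stays moved. The work goes in short steps, Python scripts to look and compute and a shell command to move; the robot and the scene stay as the last step left them, time stands still between calls to the robot, and variables do not carry over. Pictures are saved under pics/ and viewed, and the job is handed in when it is done.

```bash
ls; mkdir -p pics; cat > h.py <<'E'
import numpy as np, cv2
from scipy.spatial.transform import Rotation as Ro
from station import readout,get_image,calibration,order,outline_of,tip_of
def unproj(name,u,v,depth=None,z=None):
    c=calibration(name);K=np.array(c["intrinsics"]);k1=c["k1"]
    a=np.array([(u-K[0,2])/K[0,0],(v-K[1,2])/K[1,1]]);s=a.copy()
    for _ in range(20): s=a/(1+k1*(s@s))
    r=np.array([s[0],s[1],1.])
    R=np.array(c["R"]);t=np.array(c["t"])
    if depth is not None: return R.T@(r*depth-t)
    o=-R.T@t;d=R.T@r
    return o+d*(z-o[2])/d[2]
def proj(name,X):
    c=calibration(name);K=np.array(c["intrinsics"]);k1=c["k1"]
    p=np.array(c["R"])@np.array(X)+np.array(c["t"]);s=p[:2]/p[2];s=s*(1+k1*(s@s))
    return K[:2,:2]@s+K[:2,2]
E
python3 - <<'E'
from h import *
s=readout.sense();print(s)
for n in("top","side"):
    im,d=get_image(n);cv2.imwrite(f"pics/{n}0.png",im)
    for l in ("corner","slot_end","knob_grip","jig","book","paste_jar","weight","tape_roll"):
        print(n,l,[(round(r["p"],2),np.round(r["location"],3).tolist(),proj(n,r["location"]).round().tolist()) for r in tip_of(l,n)][:4])
print(readout.sense()["time"])
E
```

```text
pics
{'time': 0.0, 'q': array([ 1.09696595e+00,  3.42757860e-01,  1.52505228e+00, -1.57873569e-05,
        1.27539447e+00, -1.45993393e-01]), 'dq': array([-0.00040337, -0.00145006,  0.00019558,  0.00089492,  0.00018318,
       -0.00041513]), 'effort': array([ 1.80094712e-04, -4.31237340e+01, -2.44222873e+01,  7.15648220e-02,
        5.59092604e-02, -1.45700860e-04]), 'eef_pos': array([0.16884514, 0.49668949, 0.2430144 ]), 'orientation': array([-3.14137309e+00,  1.59700636e-03,  1.24296412e+00]), 'force': array([-0.56882335, -0.47081135, -0.61512015]), 'ft_torque': array([-0.03929352,  0.03917177,  0.03742687]), 'gripper_width': 0.09193616532163051}
top corner [(0.64, [0.467, 0.104, 0.056], [202.0, 212.0])]
top slot_end [(0.62, [0.505, 0.094, 0.056], [207.0, 195.0])]
top knob_grip [(0.67, [0.478, 0.153, 0.074], [179.0, 206.0])]
top jig [(0.56, [0.486, 0.178, -0.002], [176.0, 204.0])]
top book [(0.84, [0.412, -0.039, 0.009], [264.0, 237.0]), (0.83, [0.262, -0.228, 0.0], [343.0, 302.0]), (0.62, [0.542, -0.321, -0.005], [380.0, 186.0])]
top paste_jar [(0.62, [0.619, 0.134, 0.0], [196.0, 151.0])]
top weight [(0.62, [0.521, 0.275, 0.002], [138.0, 189.0])]
top tape_roll []
side corner [(0.97, [0.466, 0.101, 0.054], [240.0, 170.0])]
side slot_end [(0.75, [0.5, 0.096, 0.058], [253.0, 169.0])]
side knob_grip [(0.65, [0.478, 0.153, 0.075], [243.0, 152.0]), (0.39, [0.542, -0.086, -0.002], [275.0, 233.0])]
side jig [(0.95, [0.49, 0.181, -0.0], [247.0, 164.0])]
side book [(0.81, [0.544, -0.318, -0.004], [289.0, 314.0]), (0.6, [0.265, -0.222, -0.0], [166.0, 287.0]), (0.58, [0.416, -0.044, 0.013], [226.0, 220.0]), (0.37, [0.504, 0.095, 0.056], [254.0, 170.0])]
side paste_jar [(0.69, [0.62, 0.133, -0.001], [292.0, 172.0]), (0.2, [0.489, 0.182, 0.0], [247.0, 164.0])]
side weight [(0.58, [0.524, 0.275, 0.003], [255.0, 142.0])]
side tape_roll [(0.81, [0.54, -0.086, -0.001], [275.0, 232.0])]
0.9
```

```bash
python3 - <<'E'
import cv2
t=cv2.imread("pics/top0.png");s=cv2.imread("pics/side0.png")
cv2.imwrite("pics/topz.png",cv2.resize(t[110:330,100:400],None,fx=2.6,fy=2.6))
cv2.imwrite("pics/sidez.png",cv2.resize(s[90:340,130:330],None,fx=2.4,fy=2.4))
E
```

```text
(no output)
```

View pics/topz.png

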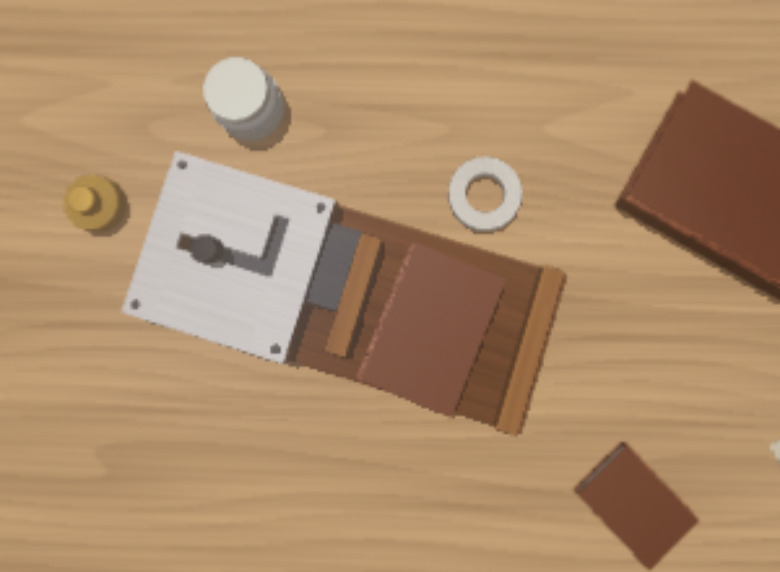

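View pics/sidez.png

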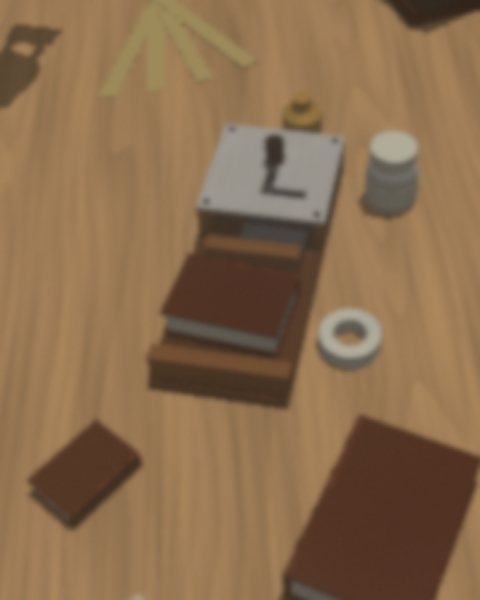

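View pics/top0.png

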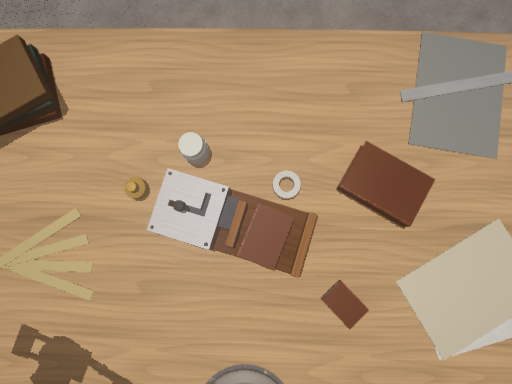

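The target knob is the dark cylinder at top (179,206) and side (243,152). Its only competitor is a low-scored side detection at (275,233), which is the tape roll. The candidates for the book are the one on the bed at top (264,237), a smaller one at (343,302) and a bigger one at (380,186). The one on the bed matches the given size. Next I'll fit the jig pose and check the knob in a close crop.

```bash
python3 - <<'E'
from h import *
from scipy.optimize import least_squares
z=lambda p:(p[0]/2.6+100,p[1]/2.6+110)
P=[((177,152),(-35,75,56)),((333,203),(115,75,56)),((285,362),(115,-75,56)),((123,311),(-35,-75,56)),((566,272),(335,75,45)),((518,434),(335,-75,45))]
W=[];J=[]
for p,j in P:
    u,v=z(p);w=unproj("top",u,v,z=j[2]/1000);W.append(w[:2]);J.append(j[:2])
W+= [[.467,.1025],[.5025,.095],[.488,.18]];J+=[[75,0],[75,40],[0,0]]
W=np.array(W);J=np.array(J)/1000
f=lambda q:(np.c_[np.cos(q[2])*J[:,0]-np.sin(q[2])*J[:,1]+q[0],np.sin(q[2])*J[:,0]+np.cos(q[2])*J[:,1]+q[1]]-W).ravel()
r=least_squares(f,[.488,.18,-1.82],loss="soft_l1",f_scale=.003);print(r.x,np.degrees(r.x[2]));print((r.fun.reshape(-1,2)*1000).round(1))
x,y,a=r.x
R=np.array([[np.cos(a),-np.sin(a)],[np.sin(a),np.cos(a)]])
for n,p in dict(knob=(.478,.153),jar=(.619,.134),wt=(.522,.275),tape=(.54,-.086),book=(.414,-.042)).items(): print(n,(R.T@(np.array(p)-[x,y])*1000).round(1))
# depth-based knob top
for n in("top","side"):
    im,d=get_image(n)
    o=outline_of("knob_grip",n)
    for k in o[:2]:
        m=k["pixels"];vs,us=np.nonzero(m);X=np.array([unproj(n,u,v,depth=d[v,u]) for u,v in zip(us,vs) if d[v,u]>0])
        print(n,k["p"],len(X),X.min(0).round(3),X.max(0).round(3)); T=X[X[:,2]>.085]
        if len(T): c=(T[:,:2].min(0)+T[:,:2].max(0))/2;print(len(T),c,R.T@(c-[x,y])*1000)
    u,v=proj(n,(.478,.153,.074)).astype(int)
    cv2.imwrite(f"pics/crop_{n}.png",cv2.resize(im[v-35:v+35,u-45:u+45],None,fx=6,fy=6,interpolation=cv2.INTER_CUBIC))
a=cv2.imread("pics/crop_top.png");b=cv2.imread("pics/crop_side.png");cv2.imwrite("pics/crops.png",cv2.resize(np.hstack([a,b]),(800,311)))
E
```

```text
[ 0.48541814  0.17712334 -1.84641626] -105.7918588725892
[[ 2.2  2.9]
 [ 4.3 -0.2]
 [-0.2  3.1]
 [ 0.2  2.9]
 [ 0.3 -4.8]
 [-2.5 -4.9]
 [-2.   2.5]
 [ 1.  -0.9]
 [-2.6 -2.9]]
knob [25.2 -0.6]
jar [  5.1 140.3]
wt [-104.1    8.6]
tape [238.3 124.1]
book [230.3  -9.1]
side 0.55 106 [0.469 0.136 0.04 ] [0.49  0.163 0.092]
41 [0.4796671  0.15100132] [26.70120226  1.57496516]
side 0.44 223 [0.497 0.205 0.003] [0.548 0.29  0.056]
```

View pics/crops.png

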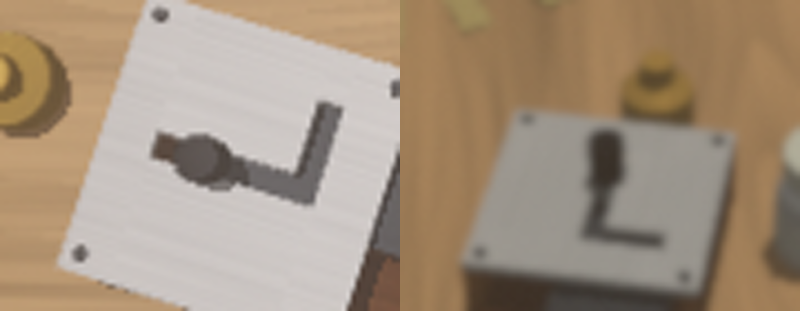

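The crop shows the knob in the long leg of the slot, at about jig (26, 0). I'll move towards a point behind it with the fingers closed.

```bash
python3 -m crank '[[-0.4,0.9,0,0,0,-0.0083,1],[-0.4,0.9,0,0,0,-0.0083,1],[-0.4,0.9,0,0,0,-0.0083,1],[-0.4,0.9,0,0,0,-0.0083,1]]' 30; python3 -m crank '[[-0.4,0.9,0,0,0,0,1],[-0.4,0.9,0,0,0,0,1],[-0.4,0.9,0,0,0,0,1],[-0.4,0.9,0,0,0,0,1],[-0.4,0.9,0,0,0,0,1]]'
python3 - <<'E'
from h import *
s=readout.sense();im,d=get_image("wrist");cv2.imwrite("pics/w1.png",im);print(s["time"],s["eef_pos"],s["orientation"],s["force"],s["gripper_width"])
c=calibration("wrist");H=np.array(c["hand_eye"]);print(H.round(3))
for l in("corner","slot_end","knob_grip","jig"): print(l,[(round(r["p"],2),np.round(r["location"],4).tolist()) for r in tip_of(l,"wrist")][:3])
E
```

```text
time: 1.5
eef_pos: [0.2811, 0.3937, 0.2438]
orientation: [3.14, 0.001, 1.289]
force: [-0.2, -0.2, 0.5]
gripper_width: 0.0644
time: 2.0
eef_pos: [0.3912, 0.3022, 0.2435]
orientation: [-3.141, -0.0, 1.293]
force: [1.0, -0.4, 0.2]
gripper_width: 0.0244
2.0 [0.39122988 0.30222945 0.2435467 ] [-3.14077799e+00 -1.71287621e-04  1.29279204e+00] [ 1.00383902 -0.40094492  0.20073788] 0.02439615525006553
[[ 1.     0.     0.001  0.   ]
 [-0.     0.966  0.257 -0.069]
 [-0.001 -0.257  0.966 -0.141]
 [ 0.     0.     0.     1.   ]]
corner []
slot_end []
knob_grip []
jig []
```

View pics/w1.png

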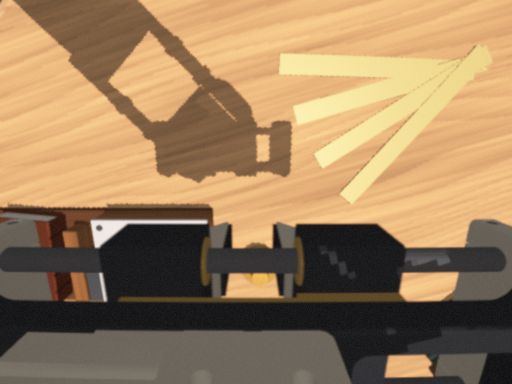

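```bash
python3 -m crank '[[-0.7,1,-0.2,0,0,0,1],[-0.7,1,-0.2,0,0,0,1],[-0.7,1,-0.2,0,0,0,1],[-0.7,1,-0.2,0,0,0,1],[-0.7,1,-0.2,0,0,0,1],[-0.7,1,-0.2,0,0,0,1]]'
python3 -m crank '[[0,0.25,0,0,0,0,1],[0,0.25,0,0,0,0,1],[0,0.25,0,0,0,0,1],[0,0.25,0,0,0,0,1]]'
python3 - <<'E'
from h import *
s=readout.sense();im,d=get_image("wrist");cv2.imwrite("pics/w2.png",im);np.savez("w2.npz",d=d,p=s["eef_pos"],o=s["orientation"])
print(s["time"],s["eef_pos"],s["orientation"],s["force"],s["gripper_width"])
for l in("corner","slot_end","knob_grip","jig"): print(l,[(round(r["p"],2),np.round(r["location"],4).tolist()) for r in tip_of(l,"wrist")][:3])
E
```

```text
time: 2.85
eef_pos: [0.5065, 0.1609, 0.2735]
orientation: [-3.141, -0.0, 1.295]
force: [-1.5, -0.7, -0.1]
gripper_width: 0.0007
time: 3.25
eef_pos: [0.5417, 0.1516, 0.2736]
orientation: [-3.141, -0.0, 1.297]
force: [-0.4, -0.3, -0.3]
gripper_width: 0.0004
3.25 [0.5416707  0.15157805 0.27362218] [-3.14061777e+00 -2.78880861e-05  1.29699681e+00] [-0.44983449 -0.26922028 -0.33473845] 0.00038036175962241305
corner [(0.85, [0.4641, 0.1037, 0.0535]), (0.3, [0.4743, 0.1549, 0.0772])]
slot_end [(0.94, [0.5008, 0.0936, 0.056])]
knob_grip [(0.83, [0.4789, 0.1547, 0.0773]), (0.5, [0.4679, 0.1038, 0.0559]), (0.23, [0.6184, 0.1377, 0.0011])]
jig [(0.85, [0.4857, 0.1768, -0.0018]), (0.69, [0.5387, -0.0886, -0.0021]), (0.17, [0.4673, 0.1048, 0.0561])]
```

View pics/w2.png

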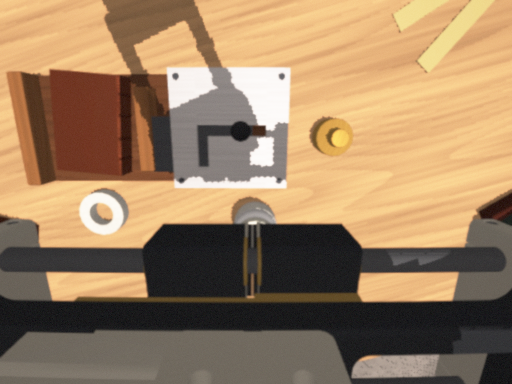

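The wrist view shows the plate corners at about (168,68), (291,68), (287,188) and (174,188). The knob top is at (240,131) and the slot corner is near (204,130).

```bash
cat >> h.py <<'E'
def wun(u,v,z,p,o):
    c=calibration("wrist");K=np.array(c["intrinsics"]);k1=c["k1"];H=np.array(c["hand_eye"])
    a=np.array([(u-K[0,2])/K[0,0],(v-K[1,2])/K[1,1]]);s=a.copy()
    for _ in range(20): s=a/(1+k1*(s@s))
    T=np.eye(4);T[:3,:3]=Ro.from_euler("xyz",o).as_matrix();T[:3,3]=p;T=T@H
    d=T[:3,:3]@np.array([s[0],s[1],1.]);q=T[:3,3]
    return q+d*(z-q[2])/d[2]
E
python3 - <<'E'
from h import *
from scipy.optimize import least_squares
im=cv2.imread("pics/w2.png");cv2.imwrite("pics/w2c.png",cv2.resize(im[55:205,155:305],None,fx=4,fy=4,interpolation=cv2.INTER_CUBIC))
D=np.load("w2.npz");p,o=D["p"],D["o"]
P=[((168,68),(-0,0)),]
pix=[(167.5,68),(291,68),(287.5,188.5),(174.5,188.5)];J=np.array([(115,-75),(-35,-75),(-35,75),(115,75)])/1000
W=np.array([wun(*a,.056,p,o)[:2] for a in pix])
f=lambda q:(np.c_[np.cos(q[2])*J[:,0]-np.sin(q[2])*J[:,1]+q[0],np.sin(q[2])*J[:,0]+np.cos(q[2])*J[:,1]+q[1]]-W).ravel()
r=least_squares(f,[.488,.18,-1.82]);print(r.x,np.degrees(r.x[2]),(r.fun*1000).round(1))
x,y,a=r.x;R=np.array([[np.cos(a),-np.sin(a)],[np.sin(a),np.cos(a)]])
k=wun(240,131,.09,p,o)[:2];print(k,R.T@(k-[x,y])*1000)
for q in[(.4641,.1037),(.5008,.0936),(.4789,.1547)]:print(R.T@(np.array(q)-[x,y])*1000)
E
```

```text
[ 0.48703301  0.17971433 -1.84710378] -105.83125105083663 [ 0.2 -0.1  0.2 -0.3 -0.4 -1.1 -0.   1.5]
[0.47889752 0.15512912] [25.8720781  -1.11993738]
[79.38729357 -1.32605355]
[79.0922492  36.73722205]
[26.28424277 -1.00048399]
```

View pics/w2c.png

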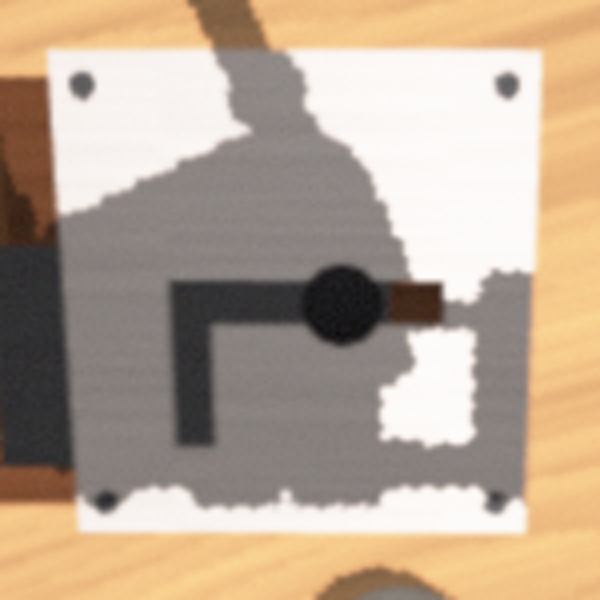

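```bash
python3 -m crank '[[0.228,-0.405,0.3,0,0,0,1],[0.228,-0.405,0.8,0,0,0,1],[0.228,-0.405,0.8,0,0,0,1],[0.228,-0.405,0.8,0,0,0,1],[0.228,-0.405,0.8,0,0,0,1],[0.228,-0.405,0.8,0,0,0,1]]'
```

```text
time: 4.1
eef_pos: [0.496, 0.1997, 0.1564]
orientation: [3.137, -0.002, 1.295]
force: [0.3, 0.3, -0.2]
gripper_width: 0.0006
```

```bash
python3 -m crank '[[0,0,0.25,0,0,0,1],[0,0,0.4,0,0,0,1],[0,0,0.48,0,0,0,1],[0,0,0.48,0,0,0,1],[0,0,0.48,0,0,0,1]]'; python3 - <<'E'
from h import *
s=readout.sense();print(s["time"],s["eef_pos"],s["orientation"],s["force"])
im,d=get_image("side");cv2.imwrite("pics/s2.png",cv2.resize(im[90:240,180:330],None,fx=4,fy=4))
E
```

```text
time: 4.6
eef_pos: [0.4951, 0.1997, 0.0833]
orientation: [3.139, -0.001, 1.295]
force: [-0.5, 0.2, 0.2]
gripper_width: 0.0005
4.6 [0.49514745 0.19974295 0.0833004 ] [ 3.13913283e+00 -1.42744086e-03  1.29474662e+00] [-0.52176567  0.19411907  0.16489144]
```

View pics/s2.png

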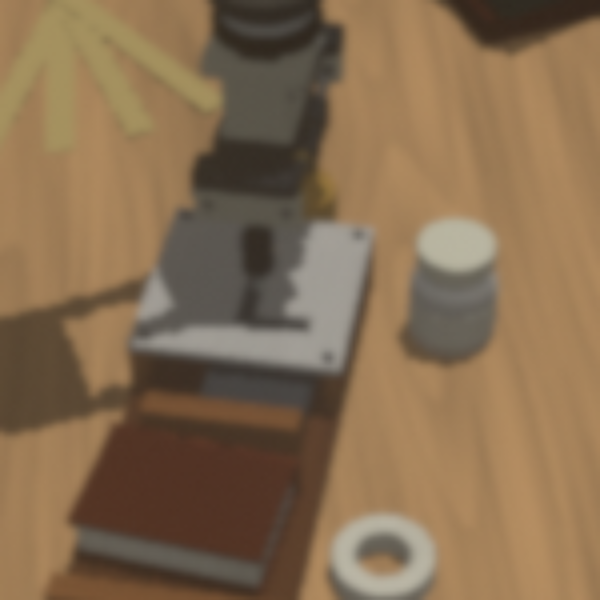

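The fingers stand behind the knob, about 16 mm off it. I'll push along tool -x with a small lateral correction.

```bash
python3 -m crank '[[-0.04,-0.02,0,0,0,0,1],[-0.08,-0.02,0,0,0,0,1],[-0.11,-0.02,0,0,0,0,1],[-0.14,-0.02,0,0,0,0,1],[-0.17,-0.02,0,0,0,0,1],[-0.2,-0.02,0,0,0,0,1],[-0.23,-0.02,0,0,0,0,1],[-0.26,-0.02,0,0,0,0,1],[-0.28,-0.02,0,0,0,0,1],[-0.3,-0.02,0,0,0,0,1],[-0.3,-0.02,0,0,0,0,1]]'; python3 - <<'E'
from h import *
for n in("side","top"):
    im,d=get_image(n)
    if n=="side":cv2.imwrite("pics/s3.png",cv2.resize(im[90:250,180:330],None,fx=3.7,fy=3.7))
    else:cv2.imwrite("pics/t3.png",cv2.resize(im[150:290,130:330],None,fx=4,fy=4))
E
```

```text
time: 5.75
eef_pos: [0.4787, 0.1569, 0.0818]
orientation: [3.141, -0.0, 1.295]
force: [-0.6, 2.9, 3.3]
gripper_width: 0.0002
```

View pics/s3.png

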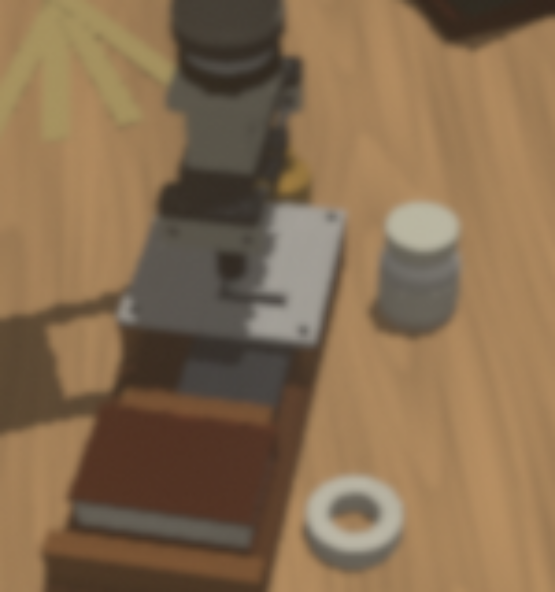

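View pics/t3.png

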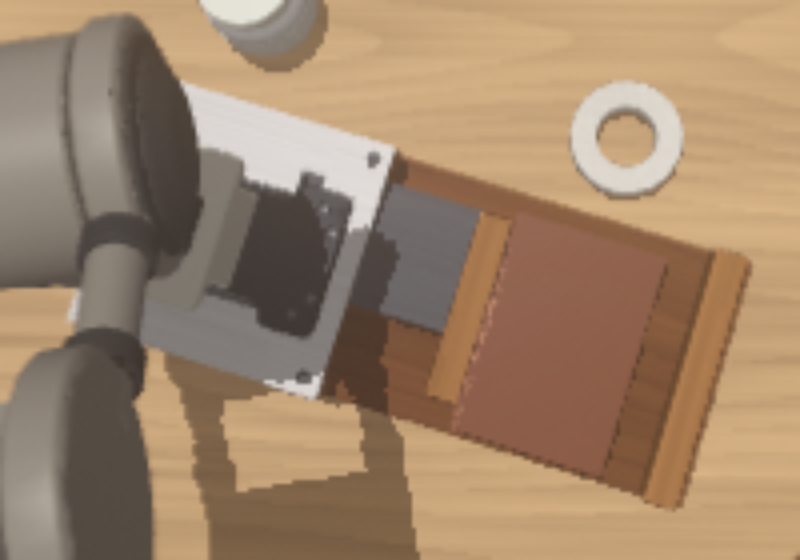

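The jaw has met the book and is squaring it. I'll keep pushing, more slowly.

```bash
python3 -m crank '[[-0.03,0.005,0,0,0,0,1],[-0.06,0.005,0,0,0,0,1],[-0.085,0.005,0,0,0,0,1],[-0.105,0.005,0,0,0,0,1],[-0.12,0.005,0,0,0,0,1],[-0.12,0.005,0,0,0,0,1]]'; python3 -m crank '[[-0.008,0,0,0,0,0,1],[-0.015,0,0,0,0,0,1],[-0.015,0,0,0,0,0,1]]';  python3 -m crank '[[-0.006,0,0,0,0,0,1],[-0.01,0,0,0,0,0,1],[-0.01,0,0,0,0,0,1]]'
```

```text
time: 6.45
eef_pos: [0.4745, 0.1397, 0.0817]
orientation: [3.142, -0.0, 1.295]
force: [1.1, 3.6, 1.9]
gripper_width: 0.0001
time: 6.75
eef_pos: [0.4739, 0.1378, 0.0817]
orientation: [3.141, -0.0, 1.295]
force: [-0.2, 4.0, 2.5]
gripper_width: 0.0005
time: 7.05
eef_pos: [0.4735, 0.1364, 0.0817]
orientation: [3.141, -0.001, 1.295]
force: [0.5, 4.5, 3.4]
gripper_width: 0.0002
```

```bash
python3 -m crank '[[-0.007,0,0,0,0,0,1],[-0.01,0,0,0,0,0,1],[-0.01,0,0,0,0,0,1]]';python3 -m crank '[[-0.007,0,0,0,0,0,1],[-0.01,0,0,0,0,0,1],[-0.01,0,0,0,0,0,1]]'
```

```text
time: 7.35
eef_pos: [0.4731, 0.135, 0.0817]
orientation: [3.141, -0.001, 1.295]
force: [0.4, 5.4, 3.1]
gripper_width: 0.0003
time: 7.65
eef_pos: [0.4727, 0.1335, 0.0817]
orientation: [3.141, -0.001, 1.295]
force: [0.7, 5.3, 3.5]
gripper_width: 0.0009
```

```bash
python3 -m crank '[[-0.007,0,0,0,0,0,1],[-0.01,0,0,0,0,0,1],[-0.01,0,0,0,0,0,1]]';python3 - <<'E'
from h import *
for n in("side","top"):
    im,d=get_image(n)
    if n=="side":cv2.imwrite("pics/s4.png",cv2.resize(im[120:240,190:310],None,fx=5,fy=5,interpolation=cv2.INTER_CUBIC))
    else:cv2.imwrite("pics/t4.png",cv2.resize(im[150:290,130:330],None,fx=4,fy=4))
E
```

```text
time: 7.95
eef_pos: [0.4724, 0.1324, 0.0818]
orientation: [3.141, -0.001, 1.295]
force: [0.8, 6.7, 2.3]
gripper_width: 0.0005
```

View pics/s4.png

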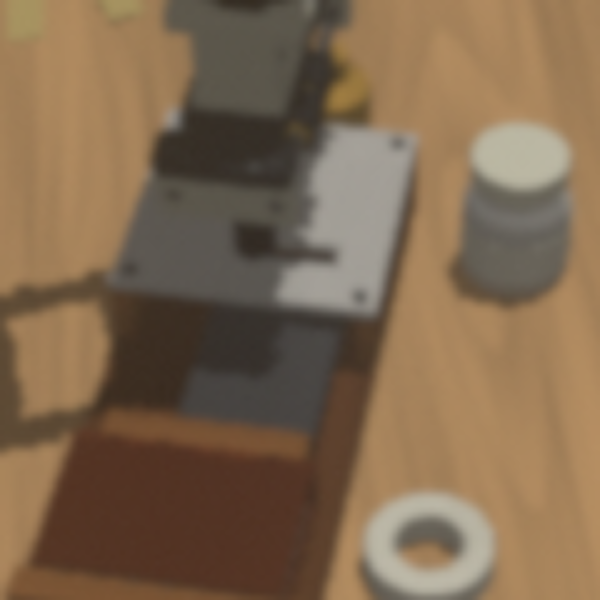

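View pics/t4.png

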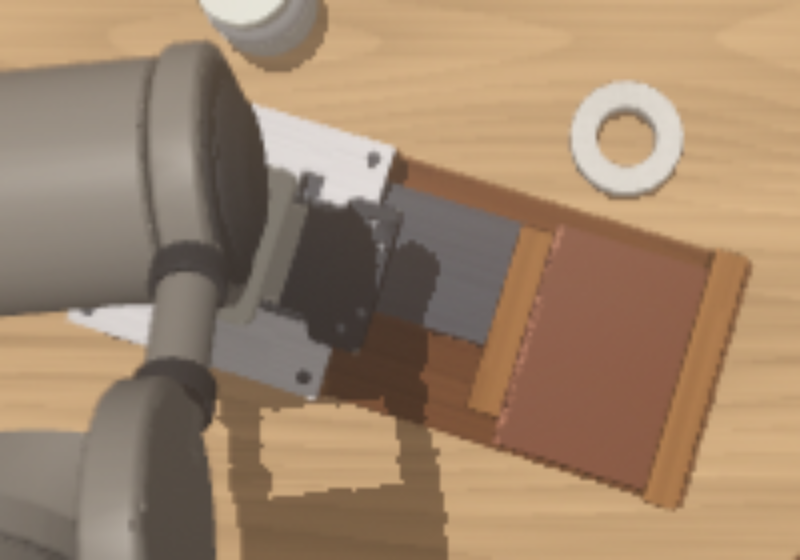

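The jaw is nearly home and the book is against the fence. I'll press until the force shows the hard stop.

```bash
python3 -m crank '[[-0.01,0,0,0,0,0,1],[-0.01,0,0,0,0,0,1]]';python3 -m crank '[[-0.01,0,0,0,0,0,1],[-0.01,0,0,0,0,0,1]]'
```

```text
time: 8.25
eef_pos: [0.4723, 0.132, 0.0819]
orientation: [3.141, -0.003, 1.294]
force: [2.0, 13.7, 1.1]
gripper_width: 0.0007
time: 8.45
eef_pos: [0.4723, 0.1316, 0.082]
orientation: [3.14, -0.005, 1.294]
force: [3.2, 19.8, 0.3]
gripper_width: 0.0
```

That's the hard stop: 20 N with no further motion. Now I'll back off, go round to the knob's -y side and stop there.

```bash
python3 -m crank '[[0.05,0,0,0,0,0,1],[0.12,0,0,0,0,0,1],[0.12,0,0,0,0,0,1],[0.12,-0.12,0,0,0,0,1],[0.12,-0.26,0,0,0,0,1],[0.12,-0.26,0,0,0,0,1],[0.12,-0.26,0,0,0,0,1],[0,-0.26,0,0,0,0,1],[-0.1,-0.26,0,0,0,0,1],[-0.165,-0.26,0,0,0,0,1],[-0.165,-0.26,0,0,0,0,1]]';python3 - <<'E'
from h import *
s=readout.sense();print(s["eef_pos"],s["force"])
for n in("side","top"):
    im,d=get_image(n)
    if n=="side":cv2.imwrite("pics/s5.png",cv2.resize(im[120:240,190:310],None,fx=5,fy=5,interpolation=cv2.INTER_CUBIC))
    else:cv2.imwrite("pics/t5.png",cv2.resize(im[150:290,130:330],None,fx=4,fy=4))
    for l in("knob_grip","corner"): print(n,l,[(round(r["p"],2),np.round(r["location"],4).tolist()) for r in tip_of(l,n)][:2])
E
```

```text
time: 9.55
eef_pos: [0.4277, 0.1146, 0.0818]
orientation: [3.141, -0.0, 1.293]
force: [-0.2, 0.1, 0.5]
gripper_width: 0.0002
[0.42765254 0.11460883 0.08176218] [-0.17942812  0.09589437  0.53424606]
side knob_grip [(0.64, [0.4659, 0.1048, 0.0742])]
side corner []
top knob_grip [(0.61, [0.4635, 0.1035, 0.0743]), (0.17, [0.4074, -0.0746, 0.0106])]
top corner [(0.83, [0.4627, 0.1069, 0.0546])]
```

View pics/s5.png

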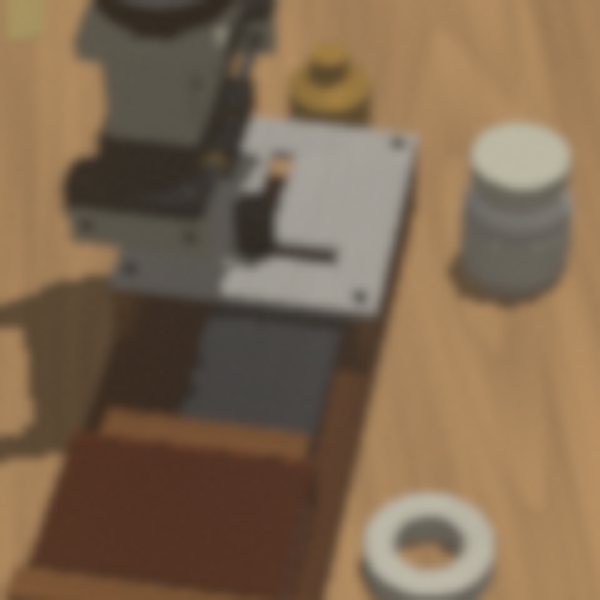

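View pics/t5.png

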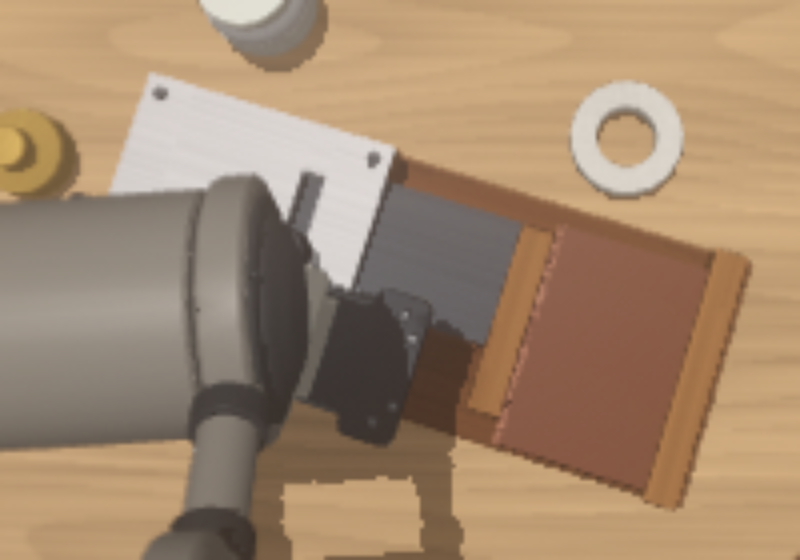

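The fingers are centred beside the knob, which is at about world (0.4645, 0.104), with a gap of about 17 mm. Now I'll push along jig +y.

```bash
python3 -m crank '[[0,0.04,0,0,0,0,1],[0,0.08,0,0,0,0,1],[0,0.11,0,0,0,0,1],[0,0.14,0,0,0,0,1],[0,0.17,0,0,0,0,1],[0,0.2,0,0,0,0,1],[0,0.23,0,0,0,0,1],[0,0.26,0,0,0,0,1],[0,0.29,0,0,0,0,1],[0,0.32,0,0,0,0,1],[0,0.34,0,0,0,0,1],[0,0.34,0,0,0,0,1]]'; python3 -m crank '[[0,0.015,0,0,0,0,1],[0,0.03,0,0,0,0,1],[0,0.03,0,0,0,0,1]]'
```

```text
time: 11.05
eef_pos: [0.477, 0.1015, 0.0817]
orientation: [3.14, -0.0, 1.295]
force: [-0.8, 0.2, -0.0]
gripper_width: 0.0005
time: 11.35
eef_pos: [0.4808, 0.1005, 0.0817]
orientation: [3.141, -0.0, 1.295]
force: [-1.6, 0.3, 0.7]
gripper_width: 0.0004
```

```bash
python3 -m crank '[[0,0.01,0,0,0,0,1],[0,0.02,0,0,0,0,1],[0,0.02,0,0,0,0,1]]'; python3 -m crank '[[0,0.01,0,0,0,0,1],[0,0.01,0,0,0,0,1]]';python3 -m crank '[[0,0.01,0,0,0,0,1],[0,0.01,0,0,0,0,1]]'; python3 -m crank '[[0,0.01,0,0,0,0,1],[0,0.01,0,0,0,0,1]]'
```

```text
time: 11.65
eef_pos: [0.4836, 0.0997, 0.0817]
orientation: [3.141, -0.0, 1.295]
force: [-2.1, 1.1, 0.4]
gripper_width: 0.0006
time: 11.85
eef_pos: [0.4839, 0.0996, 0.0816]
orientation: [-3.139, 0.0, 1.295]
force: [-5.2, 2.0, 2.3]
gripper_width: 0.0003
time: 12.05
eef_pos: [0.4842, 0.0995, 0.0816]
orientation: [-3.137, 0.001, 1.295]
force: [-9.7, 3.3, 6.2]
gripper_width: 0.0002
time: 12.25
eef_pos: [0.4843, 0.0994, 0.0815]
orientation: [-3.134, 0.001, 1.295]
force: [-13.6, 5.0, 9.7]
gripper_width: 0.0002
```

That's the hard stop: force rising, and the travel matches the expected 59 mm. I'll retreat along -y, rise and look.

```bash
python3 -m crank '[[0,-0.1,0,0,0,0,1],[0,-0.2,0,0,0,0,1],[0,-0.2,0,0,0,0,1],[0,-0.2,-0.3,0,0,0,1],[0,-0.2,-0.6,0,0,0,1],[0,-0.2,-0.9,0,0,0,1],[0,-0.2,-0.9,0,0,0,1]]'; python3 -m crank '[[0.5,-0.8,-0.2,0,0,0,1],[1,-1,-0.2,0,0,0,1],[1,-1,-0.2,0,0,0,1],[1,-1,-0.2,0,0,0,1],[1,-1,-0.2,0,0,0,1],[1,-1,-0.2,0,0,0,1],[1,-1,-0.2,0,0,0,1]]'; python3 - <<'E'
from h import *
x,y,a=.487,.1797,-1.8471;R=np.array([[np.cos(a),-np.sin(a)],[np.sin(a),np.cos(a)]])
for n in("side","top"):
    im,d=get_image(n)
    if n=="side":cv2.imwrite("pics/s6.png",cv2.resize(im[120:260,180:320],None,fx=4,fy=4,interpolation=cv2.INTER_CUBIC))
    else:cv2.imwrite("pics/t6.png",cv2.resize(im[130:290,120:330],None,fx=3.7,fy=3.7,interpolation=cv2.INTER_CUBIC))
    for l in("knob_grip","corner","slot_end","book","paste_jar","weight","tape_roll"): print(n,l,[(round(r["p"],2),np.round(r["location"],4).tolist(),(R.T@(np.array(r["location"][:2])-[x,y])*1000).round(1).tolist()) for r in tip_of(l,n)][:2])
print(readout.sense()["time"])
E
```

```text
time: 12.95
eef_pos: [0.4633, 0.1067, 0.2231]
orientation: [3.128, -0.005, 1.295]
force: [0.1, -0.7, -0.7]
gripper_width: 0.0005
time: 13.65
eef_pos: [0.356, 0.2918, 0.2464]
orientation: [3.141, 0.0, 1.296]
force: [0.1, -0.5, 0.0]
gripper_width: 0.0004
side knob_grip [(0.52, [0.5062, 0.0964, 0.0738], [74.9, 41.2])]
side corner [(0.76, [0.4661, 0.1067, 0.0571], [75.9, -0.2])]
side slot_end [(0.82, [0.5044, 0.0943, 0.0544], [77.4, 40.0])]
side book [(0.93, [0.5446, -0.3175, -0.0011], [462.6, 191.1]), (0.87, [0.2664, -0.2213, -0.0006], [446.0, -102.8])]
side paste_jar [(0.88, [0.6175, 0.1333, -0.0028], [9.0, 138.2])]
side weight [(0.78, [0.5238, 0.2757, 0.0017], [-102.4, 9.2])]
side tape_roll [(0.91, [0.5386, -0.0866, -0.001], [242.1, 122.3])]
top knob_grip [(0.69, [0.5055, 0.0904, 0.0727], [80.9, 42.2])]
top corner [(0.58, [0.4623, 0.1032, 0.058], [80.3, -2.9])]
top slot_end [(0.68, [0.5003, 0.0973, 0.0558], [75.6, 35.3])]
top book [(0.8, [0.408, -0.0724, 0.0107], [264.1, -7.2]), (0.58, [0.5459, -0.3198, -0.0043], [464.5, 192.9])]
top paste_jar [(0.83, [0.6211, 0.1333, 0.0031], [8.1, 141.7])]
top weight [(0.55, [0.4645, 0.1042, 0.0577], [78.8, -1.1])]
top tape_roll [(0.97, [0.5388, -0.0873, -0.0015], [242.7, 122.7])]
14.45
```

View pics/s6.png

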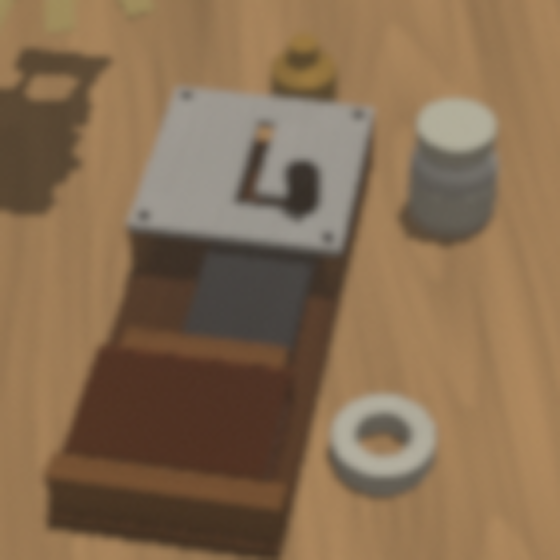

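View pics/t6.png

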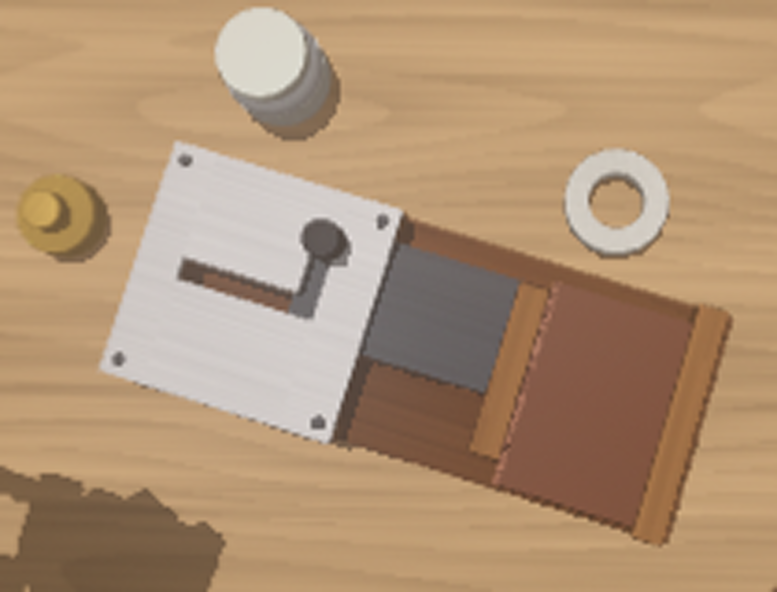

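The pictures show the knob at the end of the short leg and the jaw forward. The book is square against the fence, and the jar, weight and tape roll have not moved. The robot is clear, so I'm handing in.

```bash
python3 -c "
from station import order;print(order.close_job())"
```

```text
the job is handed in; nothing more can be done
None
```

The job is done and handed in at 14.5 s. I pushed the knob with the outside of the closed fingers, without pinching it. It went along the long leg to its hard stop (about 20 N, no more motion), then along the short leg to its hard stop (about 17 N), and I retreated clear.

**Final checks:**
- **Knob:** the networks put it at jig (75–81, 41–42) mm, at the end of the short leg.
- **Book:** its centre is at jig x 264 (263 expected against the fence), and it looks square and flush in the top and side pictures.
- **Bystanders:** the jar, weight and tape roll stand where they were, to within the networks' accuracy.

**Disagreements:**
- My jig frame was 2–4 mm off along x, compared with where the finger contacts and the networks put the corner. The top and side cameras differed by up to 6 mm on the knob.
- In the last picture the side network missed the book on the bed. The top network's best match for the weight was a point near the slot corner, which was false, so I checked the weight by the side network and by eye.

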